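# Open the bench spinner's sliding cover and fit the shaft sleeve

## Task

Get the bench spinner ready for its rotor: its flat dark grey cover has no handle, so press down on the cover's ribbed pad and drag it back towards the front stop as far as it goes. Then pick up the blue sleeve and carry it down over the brass drive shaft in the chamber, letting go only when it is down on its shoulder. Leave the cover fully open and do not disturb the orange sleeve, the rotor or the dropper bottles.

Things in the scene. Friction and masses are not known exactly. Their poses are not given: they have to be found in the camera images.
- spinner: White benchtop spinner, fixed, sizes in mm: 316 (x) x 170 (y) x 98 high. Origin: centre of underside, at table height; z up; its -x end (blue panel) is the front, roughly towards the robot. Round open chamber 124 across, centred at x = +65, floor 38 and rim 90 above the table; the deck where the cover parks lies in front of it. Light grey side rails (y = +-69 to 85) and end walls rise to 98.
- cover (a joint): Travel (m) of the cover along the spinner's -x axis: 0 = shut over the chamber, 0.135 = fully open against the front stop. It starts at 0 to 0.012, has no spring, stays where it is left and takes about 2 to 3 N to slide.
- cover_pad (a point): Centre of the top face of the cover, 98 mm above the table; moves with it, axes as the spinner's. Dark grey plate 140 (x) x 135 (y) x 8, captive in its track, top flush with the rails, so its edges cannot be gripped; black pad with orange ribs, 70 (x) x 80 (y), in its middle. Slides along the spinner's x only. A press of 5 to 20 N with closed fingertips drags it.
- shaft_tip (a point): Centre of the top of the upright brass drive shaft, 76 mm above the table, in the middle of the chamber (hidden until the cover is open); axes as the spinner's. Shaft 17 in diameter, its top 6 tapering to 10 across; it stands 34 above a steel shoulder 28 in diameter, whose top is 42 above the table. Fixed to the spinner.
- sleeve_mid (a point): Centre (half-way up, on the axis) of the blue sleeve: an upright tube, outside 34 mm, bore 20, height 44, about 75 g, standing on the table to the left or right of the spinner; z along its axis. Seated on the shaft's shoulder its centre is 64 above the table, 12 below the shaft's tip.
- spare_mid (a point): Centre of the orange sleeve (outside 34 mm, height 44, bore 12, too small for this shaft), standing on the table on the other side from the blue one. Leave it alone.
- rotor: Loose aluminium rotor disc, 110 mm across, 40 high, lying on the table at the right; origin at the centre of its underside. Leave it alone.
- dropper_green: Loose white dropper bottle with green cap, 30 mm across, 75 mm high, standing on the table; origin at the centre of its underside. Leave it alone.
- dropper_red: Loose white dropper bottle with red cap, 30 mm across, 75 mm high, standing on the table; origin at the centre of its underside. Leave it alone.
Not all that is in view belongs to the job. What is meant by the part that bears sleeve_mid is not brown, and is the smaller of those in its own colour.

How it is judged:
By the outcome, as a careful person would: the job done as asked, in the order asked, and still so for the second after the job is handed in, with the robot touching nothing.
It also fails if it takes over 58 s, if anything falls off the work surface, if the arm or the gripper's body presses on something with over 40 N, if the wrist force passes 120 N, or if a joint passes its speed limit or range.

## Robot

A 7-joint arm with a two-finger parallel gripper is mounted at the origin on the work surface. World frame = base frame: x ahead of the robot, y to its left, z up, the work surface at z = 0. Lengths are in mm, angles in rad, forces in N, time in s.
With the tool pointing down it reaches from about 425 to 825 mm from the base axis. Payload 3.6 kg.
Tool frame: the origin (TCP) lies midway between the tips of the shut fingers; the grasp point (between the pads) lies bot.tcp_to_grasp behind it (bot.tcp_to_grasp is the distance from the TCP to the grasp point, in mm); z points along the fingers, y is the direction in which the jaws open and shut (so a half turn about z gives the same grasp; the last joint's range is limited). The gripper opens to 85 mm and grips with 20 to 120 N. Pads are 22 mm wide; open, the fingers measure 114 mm over their backs; the gripper's body (76 mm by 85 mm) begins 54 mm behind the grasp point. The pads swing forward as they close: fully open they stand 13 mm farther back than shut.
Start: joints at [1.2, 0.615, -0.013, 1.423, 0.008, 1.103, -0.04], TCP at [219.716, -611.709, 231.297] pointing down, gripper open.
Joint ranges: [-3.12, 3.12], [-0.3, 2.06], [-1.34, 1.32], [0.26, 2.42], [-1.36, 4.5], [0.01, 1.98], [-2.84, 2.84]. Speed limits (rad/s): [2.79, 2.79, 3.14, 3.14, 3.14, 3.14, 3.14].

## Interface

Orientations are given as a 3x3 rotation matrix whose columns are the frame's x, y, z axes.
In Python, from bench import read_state, eyes, ticket, bot gives the robot as it stands.
- The arm moves only by the tool arm_command, never from a script. Its argument "increments" is a list of rows, each a list of 2 entries, a list of its own where there are three numbers: the shift along the tool's x, y, z in mm, then the turn about the tool's z in rad. In form: [[[x, y, z], yaw], ...]. A call has 1 to 10 rows; each row is the pose to reach, as a shift and turn from the pose measured when the call began, along the tool's axes at that moment; what a row does not reach only later rows make up. A row lasts 1/10 s, in which the tool goes at most 50 mm and 8.59 degrees, less where a joint would pass 70% of its speed; a pose out of reach is approached as far as the arm can. A call with a gripper value outside its range is refused whole. "hand" is the opening, from 0 (shut) to 1 (fully open), set as the call begins (left out, the last holds). The fingers move at their own pace and stop on an object; "force" is the grip in N (left out, the last holds). Time passes only in rows, so rows that repeat a pose let the fingers close. It gives the time, the measured TCP pose, the force and the opening at its end, in the units of the state.
- read_state(): the state, without advancing time (a new reading comes with each control period).
- eyes.read_camera(name): name is "side" or "top" or "wrist"; returns (picture, depth): 480x640x3 uint8, red, green, blue; 480x640 float32, mm along the optical axis (not along the pixel's ray), 0 where there is no reading.
- eyes.camera_params(name): a dict with "fx", "fy", "cx", "cy" (pixels), "rvec" (rotation vector, rad) and "tvec" (3), from world to camera coordinates, as OpenCV has them; the wrist camera has in their place "hand_eye" (4x4, takes a point from camera to tool coordinates, whose origin is the TCP and whose axes are the flange's). Camera axes: x right, y down, z forward; pixel columns grow to the right and rows downward; lengths in mm; the calibration is good to about 2 mm. A picture is of the moment at which its call begins: read the wrist's pose just before it. camera_params takes no time and is no camera call.
- ticket.hand_in(): hands the job in, once; it reports no verdict.
The state is a dict: "time": time; "joints": joint angles; "qvel": joint speeds; "joint_efforts": joint torques, N m; "tcp_pos": TCP position; "orientation": TCP orientation; "force": force on the tool from outside, world axes, zero at the start; "torque": the same for the moment, N m; "gripper_width": finger opening in mm.
Only numpy, scipy, OpenCV 4.12 (cv2) and the standard library are available. Lean on these libraries where they do the work, as an engineer would, in place of code of your own. Each camera call takes 0.05 s, during which the arm holds its last target. There are 200 camera calls.

## Working session

There is one attempt and no reset: what is moved stays moved. The work goes in short steps, Python scripts to look and compute and a tool call to move; the robot and the scene stay as the last step left them, time stands still between calls to the robot, and variables do not carry over. Pictures are saved under pics/ and viewed, about 8 in all and at most 12, crops included, and the job is handed in when it is done.

Besides the shell and the picture viewer there is one more tool, called after ">>>" by a JSON object that holds its "api" and its "payload". arm_command: Moves the arm, as the interface text tells. Its arguments: {"type":"object","properties":{"increments":{"type":"array"},"hand":{"type":"number"},"force":{"type":"number"}},"required":["increments"]}

```bash
ls; mkdir -p pics; cat > h.py <<'E'
import numpy as np, cv2
from bench import read_state, eyes, ticket, bot
def snap(n,f=None):
    s=read_state(); im,d=eyes.read_camera(n)
    if f: cv2.imwrite('pics/'+f,im[:,:,::-1])
    return s,im,d
def cam(n,s=None):
    p=eyes.camera_params(n); K=np.array([[p['fx'],0,p['cx']],[0,p['fy'],p['cy']],[0,0,1]])
    if 'hand_eye' in p:
        H=np.array(p['hand_eye']); R0=np.array(s['orientation']); t0=np.array(s['tcp_pos'])
        R=R0@H[:3,:3]; c=R0@H[:3,3]+t0
    else:
        Rw=cv2.Rodrigues(np.array(p['rvec'],float))[0]; R=Rw.T; c=-R@np.array(p['tvec']).ravel()
    return K,R,c
def ray(n,uv,z,s=None):
    K,R,c=cam(n,s); d=R@np.linalg.inv(K)@np.array([uv[0],uv[1],1.]); return c+d*(z-c[2])/d[2]
def cloud(n,d,s=None):
    K,R,c=cam(n,s); v,u=np.mgrid[:480,:640]; P=np.stack([(u-K[0,2])/K[0,0]*d,(v-K[1,2])/K[1,1]*d,d],-1)
    return P@R.T+c
E
python3 - <<'E'
from h import *
print(bot.tcp_to_grasp); print(read_state())
ims=[]
for n in ['side','top']:
    s,im,d=snap(n,n+'0.png'); K,R,c=cam(n); print(n,c,K[0,0])
    np.savez(n+'0.npz',im=im,d=d)
E
```

```text
pics
18.700000000000003
{'time': 0.0, 'joints': array([ 1.19953682,  0.61593639, -0.0126003 ,  1.42490994,  0.00811323,
        1.10341861, -0.04037195]), 'qvel': array([ 0.00015272, -0.0011749 , -0.00045276,  0.00062588, -0.00050965,
       -0.00018418,  0.00166069]), 'joint_efforts': array([-3.07299724e-04, -4.69219530e+01,  2.59098932e-01, -1.71036565e+01,
        9.90892615e-03,  9.64162289e-03, -6.64739559e-06]), 'tcp_pos': array([ 219.41529877, -611.02329996,  230.12340744]), 'orientation': array([[ 9.41127155e-01,  3.38051459e-01, -9.42513601e-04],
       [ 3.38052768e-01, -9.41123977e-01,  2.44651973e-03],
       [-5.99725841e-05, -2.62110549e-03, -9.99996563e-01]]), 'force': array([-0.49919843, -0.41275945,  0.34358596]), 'torque': array([-0.06607402,  0.01864364,  0.01908983]), 'gripper_width': 85.51415904988038}
side [539.75111615 593.98884957 725.24904442] 445.7501667922168
top [ 494.70389099  -79.51304916 1303.68652237] 600.7899676616724
```

View pics/top0.png

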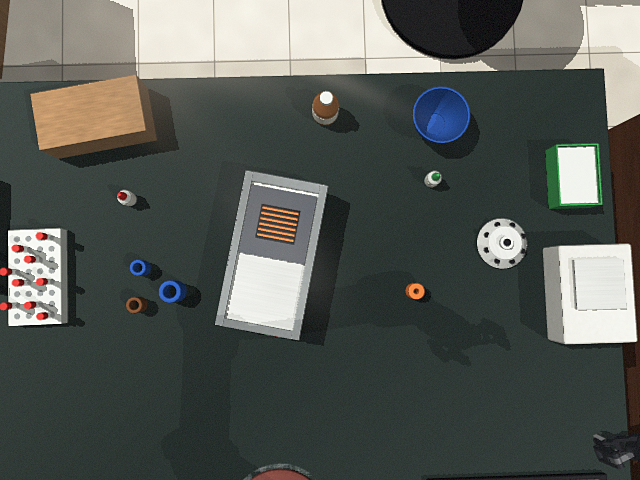

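View pics/side0.png

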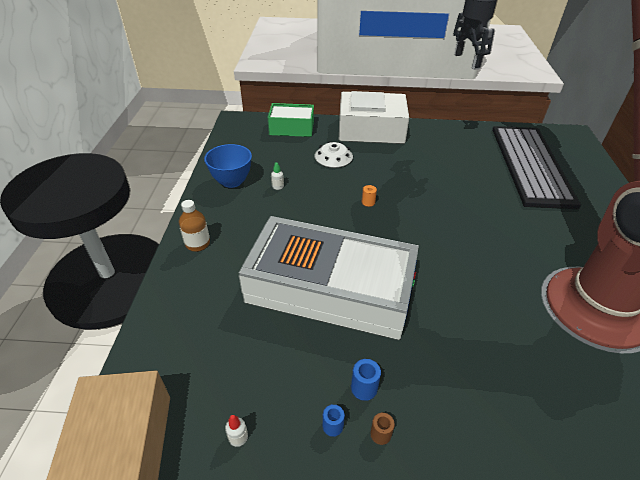

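The top view shows these candidates: a small blue tube at (141,268), a larger blue tube at (172,292), a brown tube at (136,305) and the orange spare at (415,291). A blue bowl also sits at (441,114). The smaller blue tube at (141,268) fits the description. Next I'll measure it and check it in a crop.

```bash
python3 - <<'E'
from h import *
for n in ['top','side']:
    D=np.load(n+'0.npz'); im,d=D['im'],D['d']; P=cloud(n,d); hsv=cv2.cvtColor(im,cv2.COLOR_RGB2HSV)
    print(n)
    for nm,lo,hi in [('blue',(100,120,40),(125,255,255)),('ribs',(8,120,120),(22,255,255))]:
        m=cv2.inRange(hsv,lo,hi)
        if nm=='ribs': m=cv2.morphologyEx(m,cv2.MORPH_CLOSE,np.ones((7,7)))
        k,l,st,ce=cv2.connectedComponentsWithStats(m)
        for i in range(1,k):
            if st[i,4]<40: continue
            p=P[(l==i)&(d>0)]; z=np.percentile(p[:,2],95); q=p[p[:,2]>z-6]
            print(nm,ce[i].round(1),st[i,4],'ztop',z.round(1),'top bbox',q[:,:2].min(0).round(1),q[:,:2].max(0).round(1), 'mid',((q.min(0)+q.max(0))/2).round(1))
    # spinner points z 94..102
    m=((P[...,2]>92)&(P[...,2]<106)&(d>0)).astype(np.uint8)
    k,l,st,ce=cv2.connectedComponentsWithStats(m)
    for i in np.argsort(-st[1:,4])[:2]+1:
        if st[i,4]>500:
            q=P[l==i]; r=cv2.minAreaRect(q[:,:2].astype(np.float32)); print('spin',st[i],r,np.median(q[:,2]))
a=cv2.imread('pics/top0.png')[240:330,100:220]; b=cv2.imread('pics/side0.png')[340:460,300:420]
cv2.imwrite('pics/crop0.png',np.hstack([cv2.resize(a,(533,400)),cv2.resize(b,(266,400))[:, :266]]))
E
```

```text
top
blue [440.9 114.7] 2611 ztop 80.3 top bbox [ 770.1 -421.1] [ 888.5 -301.6] mid [ 829.3 -361.4   80.3]
blue [139.7 267.4] 275 ztop 45.7 top bbox [514.6 263.8] [546.1 295.4] mid [530.4 279.6  43.8]
blue [172.  290.9] 476 ztop 61.6 top bbox [457.1 187.3] [500.5 232.1] mid [478.8 209.7  61. ]
ribs [ 35.5 100.3] 73 ztop 92.8 top bbox [863.8 458.5] [890.9 480.5] mid [877.3 469.5  90.2]
ribs [317.2 103.6] 116 ztop 96.1 top bbox [ 845.3 -115.7] [ 869.4 -101.6] mid [ 857.4 -108.6   99. ]
ribs [277.5 223.7] 1105 ztop 101.9 top bbox [572.8 -58.8] [645.3  24.8] mid [609. -17. 101.]
ribs [414.8 290.5] 244 ztop 46.9 top bbox [ 449.7 -315.5] [ 481.1 -283.7] mid [ 465.4 -299.6   45.2]
ribs [133.3 304.9] 119 ztop 46.0 top bbox [438.3 272.4] [467.4 304.8] mid [452.9 288.6  44.2]
spin [ 215  171  113  170 8424] ((547.8509521484375, -3.0873565673828125), (170.2207794189453, 316.48675537109375), 77.6709976196289) 97.40317743400874
spin [ 571  256   56   57 2509] ((469.5280456542969, -662.7098388671875), (109.63435363769531, 113.05490112304688), 89.30794525146484) 101.53540815558608
side
blue [402.9  
[... 376 characters left out ...]
83.2  43.5]
ribs [368.7 195. ] 261 ztop 44.5 top bbox [ 449.6 -315.5] [ 482.1 -278.4] mid [ 465.8 -297.    42.5]
ribs [189.4 221.4] 338 ztop 98.0 top bbox [ 844.8 -119.8] [ 872.8 -102.1] mid [ 858.8 -111.    96.6]
ribs [300.5 251.7] 837 ztop 100.4 top bbox [573.9 -58.2] [647.4  26.4] mid [610.7 -15.9  98.7]
ribs [383.2 423. ] 212 ztop 45.9 top bbox [439.1 275.1] [470.4 307.2] mid [454.7 291.2  44.2]
spin [ 239  216  180   97 7046] ((549.2472534179688, -1.851959228515625), (174.483642578125, 316.5226135253906), 77.65149688720703) 97.8338479319521
spin [351  91  35  21 638] ((468.26959228515625, -657.4519653320312), (104.0587387084961, 111.95854949951172), 0.689781665802002) 101.00571262309398
```

View pics/crop0.png

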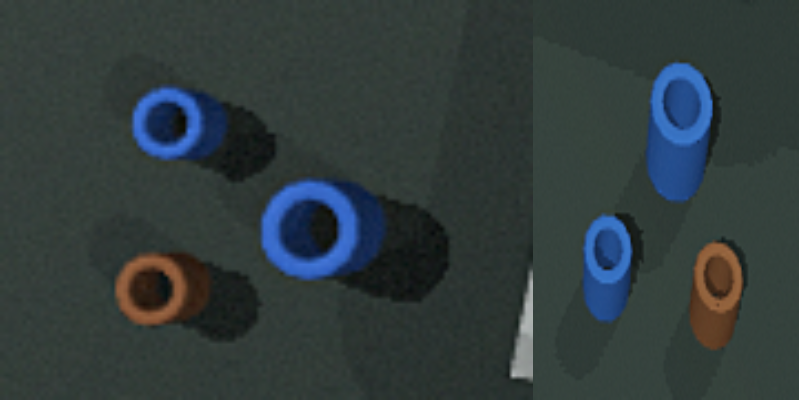

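The crop confirms it: the blue tube at crop (167,123) is about 34 mm across and 44 mm high, while the other blue one is about 45 mm across and 61 mm high. The sleeve is at about (531,281). The spinner axis points at -12.3°, and the pad is at about (610,-16). Moving towards the pad with the fingers shut.

>>> {"api": "arm_command", "payload": {"increments": [[[36,-27,0],0],[[72,-54,0],0],[[108,-81,0],0],[[144,-108,0],0],[[180,-135,0],0],[[216,-162,0],0],[[252,-189,0],0],[[288,-216,0],0],[[324,-243,0],0],[[360,-270,0],0]], "hand": 0}}

```text
time: 1.1
tcp_pos: [467.5, -233.6, 230.6]
orientation: [[0.941, 0.338, -0.001], [0.338, -0.941, 0.002], [-0.001, -0.003, -1.0]]
force: [1.1, -0.6, 0.8]
gripper_width: -0.1
```

>>> {"api": "arm_command", "payload": {"increments": [[[35,-26,20],0],[[70,-52,40],0],[[105,-78,60],0],[[140,-104,80],0],[[175,-130,100],0],[[207,-156,118],0],[[207,-156,118],0]]}}

```text
time: 1.8
tcp_pos: [609.8, -6.9, 109.6]
orientation: [[0.937, 0.349, -0.005], [0.349, -0.937, 0.009], [-0.002, -0.01, -1.0]]
force: [-0.5, 0.8, 1.0]
gripper_width: -0.1
```

>>> {"api": "arm_command", "payload": {"increments": [[[0,4,3],0],[[0,6,6],0],[[0,6,8],0],[[0,6,10],0],[[0,6,11],0],[[0,6,11],0]]}}

```text
time: 2.4
tcp_pos: [611.7, -13.0, 98.7]
orientation: [[0.938, 0.348, -0.005], [0.348, -0.938, 0.009], [-0.002, -0.01, -1.0]]
force: [0.1, 0.3, -0.1]
gripper_width: 0.3
```

>>> {"api": "arm_command", "payload": {"increments": [[[0,0,1],0],[[0,0,1.5],0],[[0,0,2],0],[[0,0,2],0]]}}

```text
time: 2.8
tcp_pos: [612.3, -13.1, 98.4]
orientation: [[0.938, 0.348, -0.003], [0.348, -0.938, 0.009], [0.0, -0.009, -1.0]]
force: [-0.9, 0.6, 6.6]
gripper_width: 0.4
```

>>> {"api": "arm_command", "payload": {"increments": [[[0,0,3],0],[[-4,-3,3],0],[[-12,-8,3],0],[[-21,-13,3.2],0],[[-29,-19,3.2],0],[[-38,-24,3.2],0],[[-46,-30,3.3],0],[[-55,-35,3.3],0],[[-59,-38,3.3],0]]}}

```text
time: 3.7
tcp_pos: [547.1, 1.3, 98.4]
orientation: [[0.938, 0.347, 0.006], [0.347, -0.938, 0.008], [0.009, -0.005, -1.0]]
force: [1.9, -1.8, 8.3]
gripper_width: -0.0
```

```bash
python3 - <<'E'
from h import *
s,im,d=snap('top'); P=cloud('top',d); hsv=cv2.cvtColor(im,cv2.COLOR_RGB2HSV)
m=cv2.inRange(hsv,(8,120,120),(22,255,255)); q=P[(m>0)&(np.abs(P[...,1])<95)&(P[...,0]<800)&(d>0)]
print((q.min(0)+q.max(0))/2,q.min(0),q.max(0),len(q)); print(s['tcp_pos'],s['force'])
E
```

```text
[519.10947347 -33.8479234   99.83940564] [519.10947347 -33.8479234   99.83940564] [519.10947347 -33.8479234   99.83940564] 1
[547.10805987   1.25412189  98.39956456] [ 1.91445609 -1.75533264  8.33025672]
```

>>> {"api": "arm_command", "payload": {"increments": [[[-4,-3,3],0],[[-12,-8,3],0],[[-21,-13,3],0],[[-29,-19,3],0],[[-38,-24,3],0],[[-46,-30,3],0],[[-52,-34,3],0],[[-58,-38,3],0],[[-62,-40,3],0],[[-64,-41,3],0]]}}

```text
time: 4.75
tcp_pos: [479.3, 16.7, 98.4]
orientation: [[0.938, 0.346, 0.022], [0.346, -0.938, 0.007], [0.023, 0.001, -1.0]]
force: [5.4, -1.9, 8.2]
gripper_width: -0.0
```

```bash
python3 - <<'E'
from h import *
s,im,d=snap('side','side1.png')
P=cloud('side',d); hsv=cv2.cvtColor(im,cv2.COLOR_RGB2HSV)
m=cv2.inRange(hsv,(8,120,120),(22,255,255)); q=P[(m>0)&(np.abs(P[...,1])<95)&(P[...,0]<800)&(d>0)]
print(q.min(0),q.max(0),len(q)); print(s['tcp_pos'],s['force'])
E
```

```text
[447.76554224 -29.75703886  41.77881833] [618.87543774  53.95136807 137.40352293] 452
[479.25928967  16.73668825  98.38193861] [ 5.39995742 -1.85122217  8.21127653]
```

View pics/side1.png

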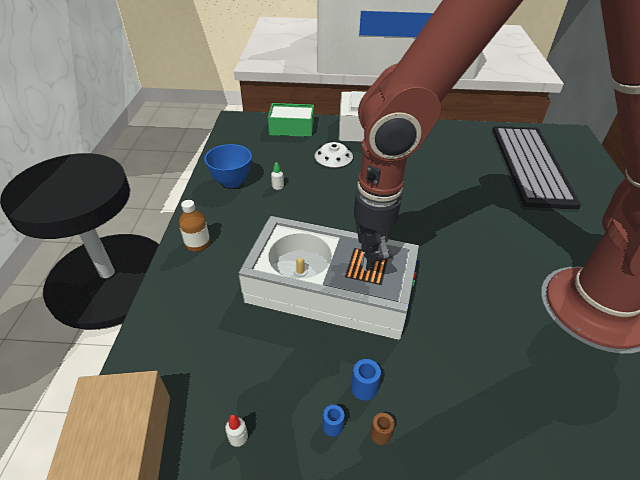

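The cover (ribs at about (367,265)) is near the front stop, and the shaft is visible at (300,266). I'll give it one more firm nudge, then lift.

>>> {"api": "arm_command", "payload": {"increments": [[[-3,-2,4],0],[[-6,-4,4],0],[[-6,-4,4],0],[[-6,-4,1],0],[[-5,-3,-20],0],[[-3,-2,-60],0],[[0,0,-100],0]]}}

```text
time: 5.5
tcp_pos: [475.8, 16.2, 199.1]
orientation: [[0.938, 0.347, 0.019], [0.347, -0.938, 0.008], [0.021, -0.0, -1.0]]
force: [1.8, -0.9, -0.1]
gripper_width: 0.0
```

>>> {"api": "arm_command", "payload": {"increments": [[[20,-32,0],0],[[40,-65,0],0],[[60,-98,0],0],[[80,-131,0],0],[[100,-164,0],0],[[122,-197,0],0],[[144,-229,0],0],[[144,-229,0],0],[[144,-229,0],0]], "hand": 0.75}}

```text
time: 6.4
tcp_pos: [530.5, 281.7, 201.5]
orientation: [[0.937, 0.349, 0.018], [0.349, -0.937, 0.007], [0.019, -0.0, -1.0]]
force: [-0.8, -0.5, -0.5]
gripper_width: 63.9
```

```bash
python3 - <<'E'
from h import *
s,im,d=snap('wrist','wrist1.png'); print(s['tcp_pos'],s['orientation'],s['gripper_width'])
P=cloud('wrist',d,s); hsv=cv2.cvtColor(im,cv2.COLOR_RGB2HSV); m=cv2.inRange(hsv,(100,120,40),(125,255,255))
k,l,st,ce=cv2.connectedComponentsWithStats(m)
for i in range(1,k):
    if st[i,4]<300: continue
    p=P[(l==i)&(d>0)]; q=p[p[:,2]>np.percentile(p[:,2],95)-5]
    print(ce[i],st[i],q.min(0).round(1),q.max(0).round(1),((q.min(0)+q.max(0))/2).round(1),cv2.minEnclosingCircle(q[:,:2].astype(np.float32)))
s,im,d=snap('top','top1.png'); P=cloud('top',d); np.savez('top1.npz',im=im,d=d)
hsv=cv2.cvtColor(im,cv2.COLOR_RGB2HSV)
m=cv2.inRange(hsv,(8,120,120),(22,255,255)); q=P[(m>0)&(np.abs(P[...,1])<95)&(P[...,0]<800)&(d>0)]
print('ribs',(q.min(0)+q.max(0))/2,len(q))
# shaft: pts in chamber z 55..85
C=np.array([612,-16.4]); w=(np.hypot(P[...,0]-C[0],P[...,1]-C[1])<40)&(d>0)
for a,b in[(60,90),(70,82),(36,48)]:
    q=P[w&(P[...,2]>a)&(P[...,2]<b)]; print(a,b,len(q),q.mean(0).round(1) if len(q) else '', q.min(0) if len(q) else '',q.max(0) if len(q) else '')
cv2.imwrite('pics/ct.png',np.hstack([cv2.resize(im[150:350,200:350,::-1],(360,480)),cv2.resize(cv2.imread('pics/wrist1.png'),(440,480))]))
E
```

```text
[530.53396291 281.69316855 201.49116917] [[ 9.36837207e-01  3.49313652e-01  1.77769589e-02]
 [ 3.49245413e-01 -9.37005818e-01  6.90932688e-03]
 [ 1.90706361e-02 -2.64393152e-04 -9.99818104e-01]] 63.85514153312753
[322.32322426 228.51077414] [ 303  206   39   45 1253] [513.1 266.7  39.9] [547.1 299.8  46. ] [530.1 283.2  42.9] ((530.1419067382812, 283.2659606933594), 17.032581329345703)
[372.33873191 305.3459683 ] [ 346  271   54   69 2902] [455.9 191.7  56.1] [549.2 256.  209.2] [502.6 223.8 132.7] ((503.7185974121094, 229.364501953125), 52.694332122802734)
ribs [530.57579821  10.93898966  87.38628357] 601
60 90 56 [610.5 -17.6  72.4] [602.80791179 -24.81556686  60.58871188] [619.07746544 -10.32347217  80.84139899]
70 82 44 [610.7 -17.9  74.1] [603.84106815 -24.81556686  70.33725965] [618.93533096 -10.37182827  80.84139899]
36 48 820 [611.5 -16.2  38.9] [573.3088027  -55.24174485  36.00494302] [651.70716809  23.18111089  46.53166072]
```

View pics/ct.png

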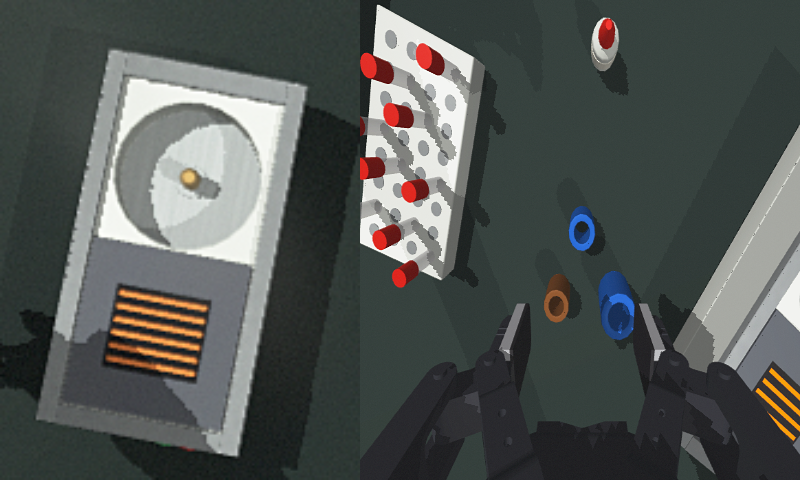

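>>> {"api": "arm_command", "payload": {"increments": [[[0,0,25],0],[[-1,0,55],0],[[-1,0,85],0],[[-2,0,115],0],[[-3,0,140],0],[[-3,0,155],0],[[-3,0,163],0],[[-3,0,163],0]]}}

```text
time: 7.3
tcp_pos: [531.4, 278.2, 38.4]
orientation: [[0.939, 0.345, 0.018], [0.344, -0.939, 0.005], [0.018, 0.002, -1.0]]
force: [0.1, 0.3, 0.1]
gripper_width: 63.8
```

```bash
python3 - <<'E'
from h import *
s,im,d=snap('wrist','wrist2.png'); print(s['tcp_pos'],s['orientation'][:,2],s['gripper_width'],s['force'])
P=cloud('wrist',d,s); hsv=cv2.cvtColor(im,cv2.COLOR_RGB2HSV); m=cv2.inRange(hsv,(100,120,40),(125,255,255))
k,l,st,ce=cv2.connectedComponentsWithStats(m)
for i in range(1,k):
    if st[i,4]<300: continue
    p=P[(l==i)&(d>0)]; q=p[p[:,2]>np.percentile(p[:,2],90)-4]
    print(ce[i],st[i],q.min(0).round(1),q.max(0).round(1),((q.min(0)+q.max(0))/2).round(1))
E
```

```text
[531.39349167 278.15799718  38.37699078] [ 0.01761552  0.00484638 -0.99983309] 63.81336359150575 [0.10674457 0.3327515  0.0774817 ]
[314.57821458 289.78951679] [ 275  254   78  100 2442] [513.6 266.9  40.1] [547.5 300.   45.7] [530.6 283.4  42.9]
[313.31482611 318.89078707] [ 290  297   48   44 1639] [519.6 273.   38.5] [540.7 293.5  45.2] [530.2 283.3  41.9]
[386.34362797 396.26730564] [ 358  363   57   71 2817] [487.1 222.9  37.9] [544.9 273.7 114.5] [516.  248.3  76.2]
```

View pics/wrist2.png

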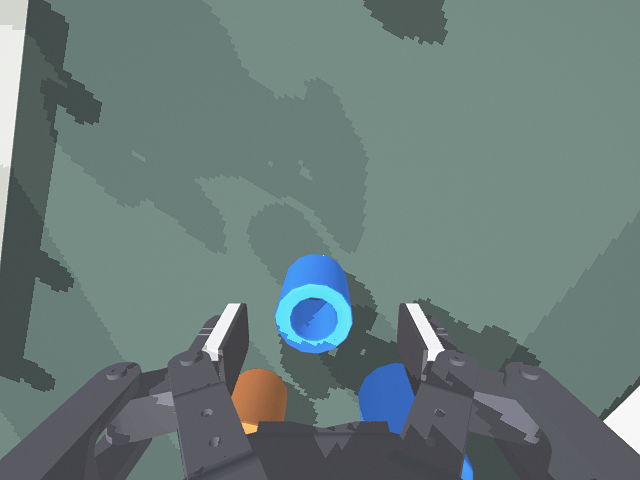

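The small blue sleeve, at (314,318), sits between the pads at (238..405), about 5 mm off along the jaws. I'll correct that and descend.

>>> {"api": "arm_command", "payload": {"increments": [[[0,-5,0],0],[[0,-5,8],0],[[0,-5,17],0],[[0,-5,25],0],[[0,-5,29],0],[[0,-5,29],0]]}}

```text
time: 7.95
tcp_pos: [530.2, 283.1, 9.2]
orientation: [[0.939, 0.345, 0.017], [0.345, -0.939, 0.005], [0.018, 0.002, -1.0]]
force: [-0.1, 0.3, 0.1]
gripper_width: 64.3
```

```bash
python3 - <<'E'
from h import *
s=read_state();R=s['orientation'];print(s['tcp_pos'],R[:,2],s['force'],R.T@(np.array([530.5,283.2,9])-s['tcp_pos']))
E
```

```text
[530.17029506 283.14793236   9.17679943] [ 0.01744191  0.00471583 -0.99983676] [-0.05234524  0.29488168  0.06168642] [0.32420841 0.06449521 0.1827668 ]
```

Well placed. Closing, then a small lift.

>>> {"api": "arm_command", "payload": {"increments": [[[0,0,0],0],[[0,0,0],0],[[0,0,0],0],[[0,0,0],0],[[0,0,0],0],[[0,0,0],0],[[0,0,-10],0],[[0,0,-20],0],[[0,0,-30],0]], "hand": 0, "force": 40}}

```text
time: 8.85
tcp_pos: [529.7, 283.1, 40.2]
orientation: [[0.939, 0.345, 0.018], [0.345, -0.939, 0.005], [0.018, 0.001, -1.0]]
force: [0.4, 0.6, -1.2]
gripper_width: 33.3
```

>>> {"api": "arm_command", "payload": {"increments": [[[0,0,-35],0],[[0,0,-75],0],[[0,0,-105],0],[[-2,25,-115],0],[[-5,60,-115],0],[[-8,100,-115],0],[[-11,140,-115],0],[[-14,180,-115],0],[[-18,220,-115],0],[[-22,255,-115],0]]}}

```text
time: 9.85
tcp_pos: [595.3, 32.9, 156.1]
orientation: [[0.939, 0.343, 0.019], [0.343, -0.939, 0.004], [0.019, 0.003, -1.0]]
force: [0.8, 0.1, -0.9]
gripper_width: 33.4
```

>>> {"api": "arm_command", "payload": {"increments": [[[-2,28,0],0],[[-4,50,0],0],[[-4,55,0],0],[[-4,55,0],0],[[-4,55,0],0]]}}

```text
time: 10.35
tcp_pos: [610.0, -17.6, 156.5]
orientation: [[0.938, 0.346, 0.019], [0.346, -0.938, 0.006], [0.019, 0.001, -1.0]]
force: [0.3, 0.3, -0.9]
gripper_width: 33.6
```

```bash
cat > w.py <<'E'
from h import *
import sys
s,im,d=snap('wrist',sys.argv[1]); R=np.array(s['orientation']); print(s['tcp_pos'],R.round(4).tolist(),s['gripper_width'],s['force'])
P=cloud('wrist',d,s); hsv=cv2.cvtColor(im,cv2.COLOR_RGB2HSV)
m=cv2.inRange(hsv,(100,120,40),(125,255,255)); k,l,st,ce=cv2.connectedComponentsWithStats(m)
i=1+np.argmax(st[1:,4]); b=P[(l==i)&(d>0)]; q=b[b[:,2]>np.percentile(b[:,2],97)-3]
print('sleeve',ce[i],st[i],((q.min(0)+q.max(0))/2).round(1),q.min(0).round(1),q.max(0).round(1),'blue zmin',np.percentile(b[:,2],2))
m=cv2.inRange(hsv,(12,70,60),(32,255,255)); k,l,st,ce=cv2.connectedComponentsWithStats(m)
for i in range(1,k):
    p=P[(l==i)&(d>0)]
    if len(p)<60: continue
    q=p[p[:,2]>np.percentile(p[:,2],95)-2]
    print('brass',ce[i],st[i],q.min(0).round(1),q.max(0).round(1),((q.min(0)+q.max(0))/2).round(1),'all',p.min(0).round(1),p.max(0).round(1))
C=np.array([611.5,-16.7]); r=np.hypot(P[...,0]-C[0],P[...,1]-C[1])
q=P[(r<13)&(P[...,2]>72)&(P[...,2]<80)&(d>0)]
if len(q): print('tip pts',len(q),q.mean(0).round(1),q.min(0).round(1),q.max(0).round(1))
q=P[(r>50)&(r<75)&(P[...,2]>86.5)&(P[...,2]<93)&(d>0)]; q=q[np.hypot(*(q[:,:2]-C).T)<64]
if len(q)>20:
    A=np.c_[2*q[:,:2],np.ones(len(q))]; x=np.linalg.lstsq(A,(q[:,:2]**2).sum(1),rcond=None)[0]; print('rim',len(q),x[:2],np.sqrt(x[2]+x[:2]@x[:2]))
E
python3 w.py wrist3.png
```

```text
[610.03627381 -17.63982302 156.45329937] [[0.9381, 0.3459, 0.0186], [0.3458, -0.9383, 0.006], [0.0195, 0.0007, -0.9998]] 33.60170894301521 [ 0.29426092  0.30506545 -0.87882181]
sleeve [322.62641921 338.57074236] [ 276  274   94  125 9160] [610.  -16.2 191.1] [593.1 -32.8 188.8] [6.268e+02 4.000e-01 1.934e+02] blue zmin 152.95421730859002
brass [575.43181818   1.06818182] [560   0  32   4  88] [ 831.1 -132.9    9.4] [ 835.4 -122.    11.5] [ 833.2 -127.4   10.4] all [ 8.309e+02 -1.392e+02  5.000e-01] [ 840.4 -117.8   11.5]
brass [320.99850299 249.8248503 ] [309 233  25  34 668] [605.5 -20.5  74.7] [616.9  -9.1  77.7] [611.2 -14.8  76.2] all [602.8 -25.   41.6] [619.4  -6.5  77.7]
brass [274.55714286 417.57142857] [269 412  15  10  70] [612.8  -4.2 228.5] [620.3   0.  236.3] [616.6  -2.1 232.4] all [496.5 -27.9  98. ] [620.3   0.  236.3]
brass [203.43661972 442.18309859] [196 438  14  10  71] [459.9  13.1  98.4] [466.   22.9 100.9] [463.   18.   99.6] all [459.9  13.1  97.9] [466.   22.9 100.9]
brass [197.90654206 453.57009346] [187 448  22  13 107] [448.7   9.6  98.2] [608.3  26.6 239.8] [528.5  18.1 169. ] all [448.7   9.6  97.9] [608.3  26.6 239.8]
tip pts 347 [611.9 -14.4  75.1] [604.  -21.6  72. ] [618.4  -7.4  77.7]
rim 1705 [611.49775572 -15.6183983 ] 62.76878852634641
```

View pics/wrist3.png

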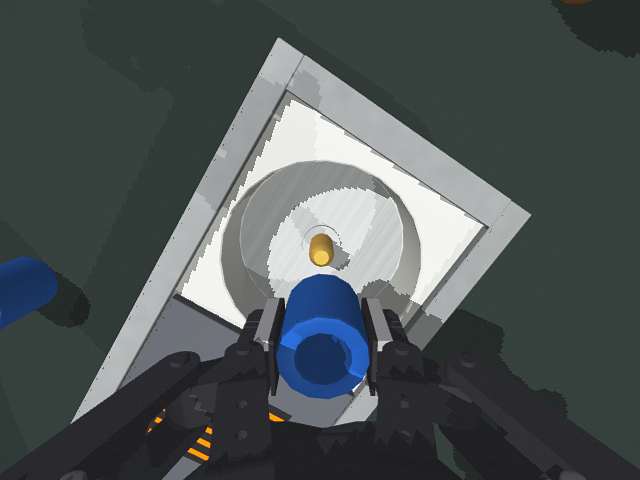

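The brass tip at (321,255) is just ahead of the held sleeve (322,340) in the image, and the offset between their axes is about (1.3,1.5) mm. I'll correct that, lower the sleeve to just above the tip and re-measure.

>>> {"api": "arm_command", "payload": {"increments": [[[0,0,10],0],[[0,-1,25],0],[[1,-1,42],0],[[1,-1,54],0],[[1,-1,60],0],[[1,-1,60],0],[[1,-1,60],0]]}}

```text
time: 11.1
tcp_pos: [612.1, -15.5, 96.8]
orientation: [[0.938, 0.347, 0.019], [0.347, -0.938, 0.006], [0.02, 0.001, -1.0]]
force: [1.3, 0.3, -0.8]
gripper_width: 33.3
```

```bash
python3 w.py wrist4.png; python3 - <<'E'
from h import *
for n in ['side','top']:
    s,im,d=snap(n,n+'4.png'); P=cloud(n,d); hsv=cv2.cvtColor(im,cv2.COLOR_RGB2HSV)
    m=(cv2.inRange(hsv,(100,100,30),(125,255,255))>0)&(d>0)&(np.hypot(P[...,0]-611,P[...,1]+16)<40)
    q=P[m]; print(n,len(q),q.min(0) if len(q) else '',q.max(0) if len(q) else '')
E
```

```text
[612.08861126 -15.53754308  96.7551372 ] [[0.9377, 0.3468, 0.0193], [0.3468, -0.9379, 0.006], [0.0202, 0.001, -0.9998]] 33.277302375516285 [ 1.26250916  0.30466601 -0.84421536]
sleeve [322.62659679 338.54711213] [ 276  274   94  125 9159] [612.  -14.2 131.1] [595.  -30.8 129.1] [628.9   2.4 133.1] blue zmin 93.27950802028242
brass [322.89583333 268.88194444] [309 262  29  15 288] [615.6 -17.1  59.4] [619.5  -8.   63.7] [617.5 -12.5  61.5] all [609.3 -22.6  41.6] [619.7  -6.4  63.7]
brass [182.56818182 468.41666667] [172 463  22  12 132] [506.2  14.   98.2] [609.2  27.4 183.3] [557.7  20.7 140.8] all [506.2  14.   97.5] [609.2  27.4 183.3]
rim 3698 [611.52883982 -15.49728065] 62.73714494588419
side 123 [606.09753656 -25.53514769  88.6609171 ] [629.04442564  16.06640695 294.98386877]
top 0
```

View pics/wrist4.png

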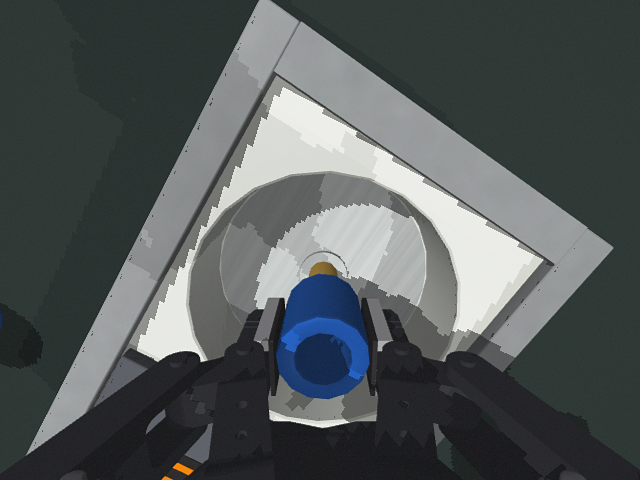

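The sleeve axis is within about 1 mm of the shaft axis: sleeve (612.0,-14.2), shaft about (611.2,-14.7). Descending over the tip and watching the force.

>>> {"api": "arm_command", "payload": {"increments": [[[-1,0,4],0],[[-1,0,9],0],[[-1,0,14],0],[[-1.4,0,19],0],[[-1.5,0,24],0],[[-1.5,0,29],0],[[-1.5,0,30],0]]}}

```text
time: 11.95
tcp_pos: [611.0, -16.1, 66.3]
orientation: [[0.938, 0.347, 0.019], [0.346, -0.938, 0.006], [0.02, 0.001, -1.0]]
force: [-0.4, -0.4, -0.6]
gripper_width: 33.6
```

>>> {"api": "arm_command", "payload": {"increments": [[[0,-0.5,4],0],[[0,-0.5,8],0],[[0,-0.5,11],0],[[0,-0.5,13],0],[[0,-0.5,14],0],[[0,-0.5,14],0]]}}

```text
time: 12.55
tcp_pos: [611.0, -15.5, 52.2]
orientation: [[0.938, 0.347, 0.018], [0.346, -0.938, 0.006], [0.019, 0.001, -1.0]]
force: [-0.5, 0.1, -0.9]
gripper_width: 33.5
```

>>> {"api": "arm_command", "payload": {"increments": [[[0,0,1],0],[[0,0,2],0],[[0,0,3],0],[[0,0,3],0]]}}

```text
time: 12.95
tcp_pos: [611.4, -15.5, 51.4]
orientation: [[0.938, 0.346, 0.02], [0.346, -0.938, 0.006], [0.02, 0.001, -1.0]]
force: [-4.1, -0.3, 10.8]
gripper_width: 33.5
```

There is contact at TCP 51.4 against an expected 51.2, so the sleeve is on the shoulder. Relaxing the push, then opening partway and checking.

>>> {"api": "arm_command", "payload": {"increments": [[[0,0,1],0],[[0,0,0.5],0],[[0,0,0.5],0],[[0,0,0.5],0],[[0,0,0.5],0],[[0,0,0.5],0]], "hand": 0.62}}

```text
time: 13.55
tcp_pos: [611.4, -15.5, 50.7]
orientation: [[0.938, 0.346, 0.019], [0.346, -0.938, 0.006], [0.02, 0.001, -1.0]]
force: [-0.5, 1.1, -0.2]
gripper_width: 53.4
```

```bash
python3 w.py wrist5.png|grep -v brass
```

```text
[611.38176016 -15.46879934  50.67778706] [[0.9379, 0.3464, 0.0193], [0.3464, -0.9381, 0.0058], [0.0202, 0.0012, -0.9998]] 53.38465184759594 [-0.46635635  1.07768031 -0.23590377]
sleeve [322.60527859 338.79249267] [ 275  274   96  126 8525] [611.3 -14.1  85.9] [594.3 -30.7  83.8] [628.4   2.6  88. ] blue zmin 47.487653001788196
tip pts 1343 [607.6 -15.7  75.9] [600.6 -24.2  72. ] [616.6  -5.3  80. ]
rim 4826 [611.6415613  -15.46703874] 62.650932440892156
```

The sleeve top measures 85.9, and 86 is seated. Retreating up and aside.

>>> {"api": "arm_command", "payload": {"increments": [[[0,0,-10],0],[[0,0,-30],0],[[0,0,-60],0],[[0,0,-100],0],[[0,0,-140],0],[[0,-40,-160],0],[[0,-85,-160],0],[[0,-130,-160],0],[[0,-175,-160],0],[[0,-220,-160],0]]}}

```text
time: 14.6
tcp_pos: [531.4, 191.5, 211.5]
orientation: [[0.938, 0.346, 0.021], [0.346, -0.938, 0.006], [0.022, 0.001, -1.0]]
force: [0.4, -0.6, 0.1]
gripper_width: 52.9
```

```bash
python3 - <<'E'
from h import *
C0=np.array([548.5,-2.5]); u=np.array([.977,-.2137])
for n in ['top','side']:
    s,im,d=snap(n,n+'9.png'); P=cloud(n,d); hsv=cv2.cvtColor(im,cv2.COLOR_RGB2HSV)
    q=P[(cv2.inRange(hsv,(8,120,120),(22,255,255))>0)&(P[...,2]>90)&(P[...,2]<110)&(P[...,0]<660)&(P[...,0]>400)&(np.abs(P[...,1])<70)]
    a=(q[:,:2]-C0)@u; print(n,'ribs local x',a.min(),a.max(),'travel',65-(a.min()+a.max())/2)
    m=cv2.inRange(hsv,(100,120,40),(125,255,255)); k,l,st,ce=cv2.connectedComponentsWithStats(m)
    for i in range(1,k):
        if st[i,4]<60: continue
        p=P[(l==i)&(d>0)]; z=np.percentile(p[:,2],95); t=p[p[:,2]>z-5]; print('blue',ce[i].round(),z.round(1),((t.min(0)+t.max(0))/2).round(1))
    D=np.load(n+'0.npz'); P0=cloud(n,D['d']); h0=cv2.cvtColor(D['im'],cv2.COLOR_RGB2HSV)
    q=P0[(cv2.inRange(h0,(8,120,120),(22,255,255))>0)&(P0[...,2]>90)&(P0[...,2]<110)&(P0[...,0]<660)&(P0[...,0]>400)&(np.abs(P0[...,1])<70)]
    a=(q[:,:2]-C0)@u; print('before',65-(a.min()+a.max())/2)
print(s['time'],s['force'],s['tcp_pos'])
t=cv2.imread('pics/top9.png'); g=cv2.imread('pics/side9.png')
cv2.imwrite('pics/fin.png',np.hstack([cv2.resize(t[160:350,200:340],(360,488)),cv2.resize(g,(440,488))]))
E
```

```text
top ribs local x -100.01293098091008 -39.917466667789704 travel 134.9651988243499
blue [441. 115.] 80.2 [ 829.6 -361.3   81. ]
blue [278. 223.] 89.0 [612.2 -17.3  87.4]
blue [172. 291.] 62.6 [478.8 209.7  61.6]
before 2.9204691708057453
side ribs local x -98.9698435918615 -71.35790803968803 travel 150.16387581577476
blue [377.  19.] 227.0 [  427.3 -1046.8   226.9]
blue [229. 164.] 79.0 [ 830.  -359.3   78. ]
blue [300. 263.] 86.6 [612.8 -13.8  84.6]
blue [365. 379.] 61.1 [480.6 212.8  60.1]
before 2.0758486046172777
14.65 [-3.56191809  6.39011562  0.50922399] [526.78001468 203.03218609 211.64624612]
```

View pics/fin.png

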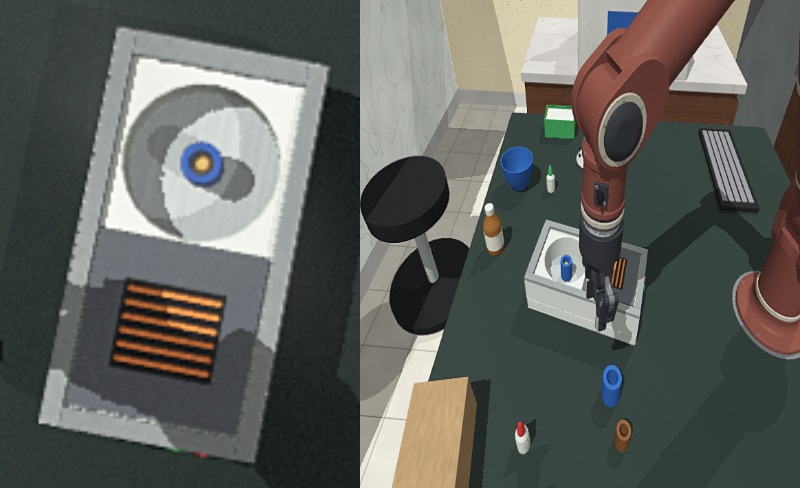

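The pictures show the sleeve around the brass shaft at (201,163), the cover against the front stop, and everything else where it was. I'll let the arm settle, then hand in.

>>> {"api": "arm_command", "payload": {"increments": [[[0,0,0],0],[[0,0,0],0],[[0,0,0],0]]}}

```text
time: 15.0
tcp_pos: [528.9, 198.1, 211.8]
orientation: [[0.934, 0.358, 0.019], [0.357, -0.934, 0.012], [0.022, -0.005, -1.0]]
force: [0.0, 0.2, -0.3]
gripper_width: 53.1
```

```bash
python3 -c "
from h import *
s=read_state();print(s['force'],s['time']);print(ticket.hand_in())"
```

```text
[ 0.04192247  0.21448048 -0.30646404] 15.0
the job is handed in; nothing more can be done
None
```

The cover is fully open and the blue sleeve is seated on the drive shaft's shoulder. I handed the job in at 15.0 s, with the arm clear and touching nothing.

- **Cover:** I pressed on the ribbed pad with about 8 N and dragged it back to the front stop. The top camera puts its travel at 135.0 mm (about 2.9 mm at the start). At the end the drag force rose to about 5.7 N from about 2.6 N, as it would against the stop.
- **Sleeve:** I picked the smaller of the two blue tubes and lowered it over the shaft. It met the shoulder with the tool at 51.4 mm (51.2 mm expected), and only then did I let go. Its top then measured 85.9 mm by the wrist camera and 86.6 mm by the side camera (86 expected). The top camera read 89 mm, which probably comes from its lower resolution.
- **Other objects:** the orange sleeve, rotor and dropper bottles were never approached. I did not re-measure their positions; the last side picture shows nothing out of place where they are in view.
- **Check that disagreed:** the side camera gave 150 mm of cover travel, because the arm was hiding part of the ribs, so I disregarded it.

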